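# Park the brass disc-cutter punch in its rest

### The arm

A 6-joint arm with a two-finger parallel gripper is mounted at the origin on the work surface. World frame = base frame: x ahead of the robot, y to its left, z up, the work surface at z = 0. Lengths are in m, angles in rad, forces in N, time in s.
With the tool pointing down it reaches from about 0.375 to 0.975 m from the base axis. Payload 3.8 kg.
Tool frame: the origin (TCP) lies on the mounting face of the last link; the fingertips stand 173 mm ahead of it and the grasp point (between the pads) lies 155 mm ahead of it; z points along the fingers, y is the direction in which the jaws open and shut (so a half turn about z gives the same grasp; the last joint's range is limited). The gripper opens to 85 mm and grips with 20 to 120 N. Pads are 22 mm wide; open, the fingers measure 114 mm over their backs; the gripper's body (76 mm by 85 mm) begins 54 mm behind the grasp point. The pads swing forward as they close: fully open they stand 13 mm farther back than shut.
Start: joints at [-1.303, 0.264, 1.604, -0, 1.274, -0.037], TCP at [0.203, -0.644, 0.405] pointing down, gripper open.
Joint ranges: [-2.63, 2.63], [-0.94, 2.18], [0.31, 2.57], [-1.31, 4.45], [0, 2.66], [-2.55, 2.55]. Speed limits (rad/s): [2.57, 2.57, 3.14, 3.14, 3.14, 3.14].

### API

Orientations are given as a rotation vector (axis times angle).
In Python, from workcell import bot gives the robot as it stands.
- The arm moves only by the shell command python3 -m jog 'ROWS' [FORCE]. ROWS is JSON, a list that holds one entry, the list of rows, each a list of 7 numbers: the closure, from 0 (fully open) to 1 (shut), then the shift along the tool's x, y, z in cm, then the turn, a rotation vector about the tool's x, y, z in rad. A call has 1 to 12 rows; each row is the pose to reach, as a shift and turn from the pose commanded when the call began, along the tool's axes at that moment; what a row does not reach only later rows make up. A row lasts 1/8 s, in which the tool goes at most 62.5 mm and 10.7 degrees, less where a joint would pass 70% of its speed; a pose out of reach is approached as far as the arm can. A call with a gripper value outside its range is refused whole. The fingers move at their own pace and stop on an object; FORCE is the grip in N (left out, the last holds). Time passes only in rows, so rows that repeat a pose let the fingers close. It gives the time, the measured TCP pose, the force and the opening at its end, in the units of the state.
- bot.read_state(): the state, without advancing time (a new reading comes with each control period).
- bot.read_camera(name): name is "side" or "top" or "wrist"; returns the picture (384x512x3 uint8, red, green, blue); there is no depth.
- bot.camera_model(name): a dict with "intrinsics" (3x3 intrinsics, pixels), "rvec" (rotation vector, rad) and "tvec" (3), from world to camera coordinates, as OpenCV has them. Camera axes: x right, y down, z forward; pixel columns grow to the right and rows downward; lengths in m; the calibration is good to about 2 mm. A picture is of the moment at which its call begins: read the wrist's pose just before it. camera_model takes no time and is no camera call; for the wrist camera it gives the pose at the moment of the call.
- bot.finish_job(): hands the job in, once; it reports no verdict.
The state is a dict: "time": time; "q": joint angles; "joint_vel": joint speeds; "joint_torque": joint torques, N m; "tool_pos": TCP position; "tcp_rot": TCP orientation; "wrist_force": force on the tool from outside, world axes, zero at the start; "torque": the same for the moment, N m; "width": opening from 0.0 (shut) to 1.0 (fully open).
Only numpy, scipy, OpenCV 4.12 (cv2) and the standard library are available. Lean on these libraries where they do the work, as an engineer would, in place of code of your own. Each camera call takes 0.05 s, during which the arm holds its last target.

### The job

The discs are cut: draw the brass-handled punch straight up out of its bore in the steel disc cutter and park it in the notch of the dark wooden rest. Lower it in by hand, not dropped, so that it hangs upright well inside the notch with its flange lying flat on top of the wood, then let go. Leave the blue-handled punch standing in its own bore.

Things in the scene. Friction and masses are not known exactly. Their poses are not given: they have to be found in the camera images.
- brass_punch_mid (a point): The punch to move: middle of its handle, an upright brass cylinder of 24 mm diameter, 50 mm tall, with two thin dark rings. Under it a steel flange, 40 mm diameter, 6 mm thick, then a shank, 14 mm diameter, 32 mm long, loose in its bore. The point is 25 mm above the flange's top, 31 mm above its underside, 63 mm above the shank's foot; z runs up the axis. 0.18 to 0.37 kg.
- blue_punch_mid (a point): The bystander: a punch of the same shape and size with a blue handle, in the cutter's other bore; the point is half-way up its handle. It stays where it is.
- cutter: Disc cutter, fixed to the bench: dark steel block, 66 mm (its x) by 136 mm (its y) by 45 mm high, origin at the centre of its underside, z up. Two upright 17 mm through bores, 42 mm either side of the centre along y; either may hold the brass punch. The handles stand 84 mm apart along y, their middles 76 mm above the bench, flanges on the block.
- notch (a point): Parking place in the fixed rest: dark wood block, 90 x 90 mm, 60 mm high, with a notch 26 mm wide, 60 mm long along x, open at the top and front (-x), floor 8 mm above the bench. Point: on its centre line, level with the block's top, 37 mm in from the front, 23 mm before the closed back; x towards the back, z up. Parked, the handle's middle is 31 mm above it; enter from above or front.
Mind the look-alikes: they are no part of the job. Leave any pink look-alike of the part that bears brass_punch_mid alone.

How it is judged:
On the way, in this order (a step that is already met when the one before it is completed fails the run):
1. the brass punch is drawn up until its shank is clear of the bore (lifted 34 mm or more) (z of brass_punch_mid in the frame of cutter above 0.11 m), for 0.1 s.
2. still in the fingers, it is lowered into the notch until its flange is within 15 mm of the wood (z of brass_punch_mid in the frame of notch below 0.046 m and x of brass_punch_mid in the frame of notch between -0.045 and 0.02 m and y of brass_punch_mid in the frame of notch between -0.013 and 0.013 m and contact force between the fingers and brass_punch above 0.5 N), for 0.05 s.
At the end, for the whole second after the job is handed in: The brass punch hangs at rest in the notch: handle's middle within 20 mm of the notch point along the notch and 10 mm across it, 31 mm above the wood's top within 5 mm (flange down on the wood), upright within 10 degrees, released; the blue punch is still in its bore, within 15 mm of where it began (x of brass_punch_mid in the frame of notch between -0.02 and 0.02 m and y of brass_punch_mid in the frame of notch between -0.01 and 0.01 m and z of brass_punch_mid in the frame of notch between 0.026 and 0.036 m and angle between brass_punch_mid's own z axis and vertical below 0.175 rad and linear speed of brass_punch below 0.03 m/s and distance of blue_punch_mid from where it was at the start of the episode below 0.015 m); the robot touches nothing.
It fails at once if the blue punch is moved more than 15 mm (distance of blue_punch_mid from where it was at the start of the episode above 0.015 m).
It also fails if it takes over 38 s, if anything falls off the work surface, if the arm or the gripper's body presses on something with over 40 N, if the wrist force passes 120 N, or if a joint passes its speed limit or range.

## Working session

There is one attempt and no reset: what is moved stays moved. The work goes in short steps, Python scripts to look and compute and a shell command to move; the robot and the scene stay as the last step left them, time stands still between calls to the robot, and variables do not carry over. Pictures are saved under pics/ and viewed, and the job is handed in when it is done.

```bash
mkdir -p pics; python3 - <<'E'
from workcell import bot
import cv2
for n in ("top","side","wrist"):
    m=bot.camera_model(n); print(n,m)
    im=bot.read_camera(n); cv2.imwrite(f"pics/{n}0.png",im[:,:,::-1])
print(bot.read_state())
E
```

```text
top {'intrinsics': array([[350.6391567 ,   0.        , 259.18313585],
       [  0.        , 350.6391567 , 188.72015097],
       [  0.        ,   0.        ,   1.        ]]), 'rvec': array([ 2.15371166, -2.15522257,  0.12575647]), 'tvec': array([0.00755073, 0.54938443, 0.68292954])}
side {'intrinsics': array([[388.6151645 ,   0.        , 254.81417132],
       [  0.        , 388.6151645 , 193.82894772],
       [  0.        ,   0.        ,   1.        ]]), 'rvec': array([ 0.39823299, -2.85306444,  0.99304863]), 'tvec': array([0.52095326, 0.1644308 , 0.78427955])}
wrist {'intrinsics': array([[325.51400472,   0.        , 258.24155722],
       [  0.        , 325.51400472, 187.99825425],
       [  0.        ,   0.        ,   1.        ]]), 'rvec': array([-2.3163503 ,  1.69725667,  0.27478125]), 'tvec': array([-0.67439942, -0.04154123,  0.37966189])}
{'time': 0.15, 'q': array([-1.30294775e+00,  2.64581353e-01,  1.60511535e+00, -3.72958304e-05,
        1.27370959e+00, -3.68806929e-02]), 'joint_vel': array([-0.00048437, -0.00328364, -0.0041107 , -0.00135551, -0.00142403,
       -0.00031258]), 'joint_torque': array([-3.00862384e-04, -5.15907204e+01, -3.67956948e+01, -9.80771893e-05,
        8.06056982e-03, -5.14684274e-06]), 'tool_pos': array([ 0.20245333, -0.64362683,  0.40361718]), 'tcp_rot': array([-3.10341788e+00, -4.76561897e-01,  3.83676734e-04]), 'wrist_force': array([ 0.0178812 , -0.20642389, -0.34901439]), 'torque': array([0.01884254, 0.02023702, 0.00973708]), 'width': 0.9971980327686935}
```

View pics/top0.png

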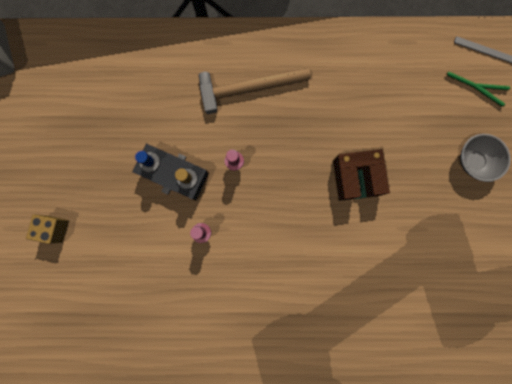

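View pics/side0.png

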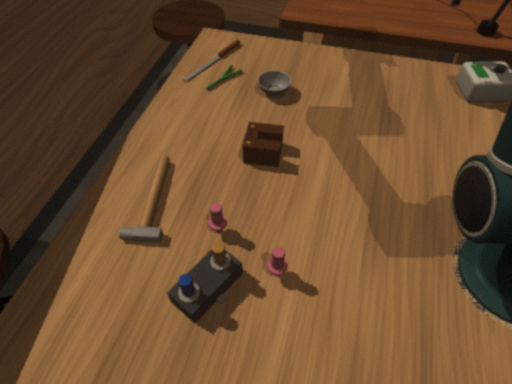

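View pics/wrist0.png

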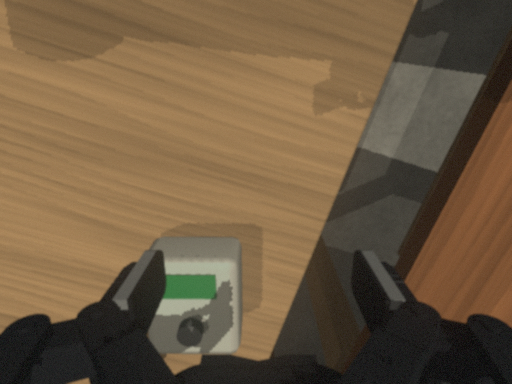

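The top view shows blue at about (143,158), brass at about (183,176), pink look-alikes at (234,159) and (201,232), and the rest at about (362,175) with its notch opening toward the image bottom. I'll zoom in for precise picks.

```bash
python3 - <<'E'
import cv2,numpy as np
t=cv2.imread("pics/top0.png"); s=cv2.imread("pics/side0.png")
f=lambda im,x,y,w,h,k: cv2.resize(im[y:y+h,x:x+w],None,fx=k,fy=k,interpolation=cv2.INTER_CUBIC)
a=f(t,125,135,90,75,4.4444); b=f(t,320,135,90,75,4.4444)
c=f(s,160,225,90,100,4.4444)[:,:]; d=f(s,235,115,60,60,4.4444)
cv2.imwrite("pics/z1.png",np.hstack([a,b])); 
c=f(s,160,225,100,100,4);d=f(s,230,105,100,100,4)
cv2.imwrite("pics/z2.png",np.hstack([c,d]))
E
```

```text
(no output)
```

View pics/z1.png

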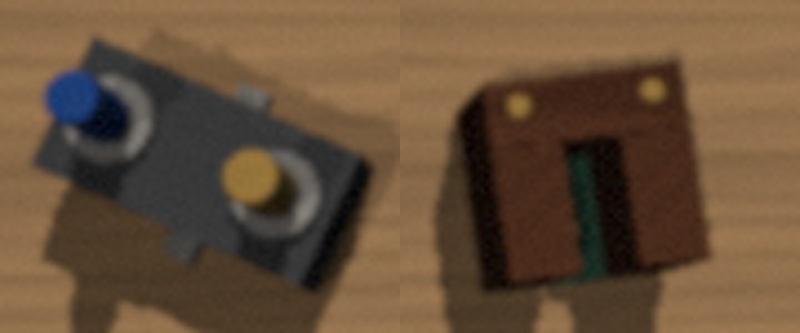

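View pics/z2.png

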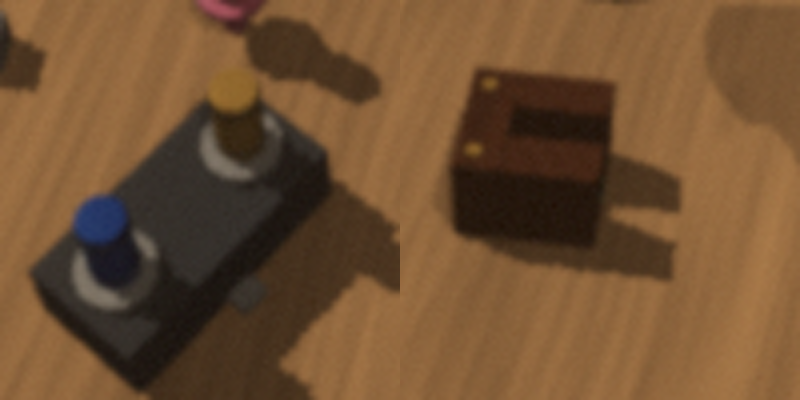

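```bash
cat > h.py <<'E'
import numpy as np,cv2,json
from workcell import bot
from scipy.optimize import least_squares
from scipy.spatial.transform import Rotation as R
M={n:bot.camera_model(n) for n in("top","side")}
def proj(n,P,m=None):
    m=m or M[n]; return cv2.projectPoints(np.asarray(P,float).reshape(-1,3),m["rvec"],m["tvec"],m["intrinsics"],None)[0][:,0]
def ray(n,uv,z,m=None):
    m=m or M[n]; Rm=cv2.Rodrigues(m["rvec"])[0]; c=-Rm.T@m["tvec"]
    d=Rm.T@np.linalg.inv(m["intrinsics"])@np.array([uv[0],uv[1],1.]); return c+d*(z-c[2])/d[2]
def src(X,Y,k,ox,oy): return np.array([(X+.5)/k-.5+ox,(Y+.5)/k-.5+oy])
E
python3 - <<'E'
from h import *
T1=lambda X,Y:src(X,Y,4.4444,125,135); T2=lambda X,Y:src(X-400,Y,4.4444,320,135)
S1=lambda X,Y:src(X,Y,4,160,225); S2=lambda X,Y:src(X-400,Y,4,230,105)
for nm,a,b in (("brass",T1(251,176),S1(235,91)),("blue",T1(74,97),S1(102,219))):
    print(nm,ray("top",a,.101),ray("side",b,.101))
print("flange brass", ray("top",T1(274,194),.051),ray("side",S1(242,145),.051))
print("flange blue", ray("top",T1(107,118),.051),ray("side",S1(114,270),.051))
tc=[T2(485,85),T2(680,62),T2(710,258),T2(512,282)]
for c in tc: print("rest top",ray("top",c,.06))
sc=[S2(474,70),S2(455,168),S2(605,180),S2(614,85)]
for c in sc: print("rest side",ray("side",c,.06))
for c in (T2(568,145),T2(622,138),T2(637,272),T2(582,278)): print("notch top",ray("top",c,.06))
for c in (S2(512,104),S2(508,134),S2(610,142),S2(610,110)): print("notch side",ray("side",c,.06))
E
```

```text
brass [0.56849295 0.15230474 0.101     ] [0.56636916 0.15534121 0.101     ]
blue [0.6024087  0.22812684 0.101     ] [0.60059447 0.2311669  0.101     ]
flange brass [0.56858092 0.15332311 0.051     ] [0.56667593 0.15587495 0.051     ]
flange blue [0.60361675 0.23021544 0.051     ] [0.6018894  0.23249904 0.051     ]
rest top [ 0.6161773  -0.15145454  0.06      ]
rest top [ 0.626541   -0.23906898  0.06      ]
rest top [ 0.53807676 -0.24843138  0.06      ]
rest top [ 0.52751845 -0.16084593  0.06      ]
rest side [ 0.62571866 -0.23241442  0.06      ]
rest side [ 0.61166025 -0.14531791  0.06      ]
rest side [ 0.52295656 -0.15989972  0.06      ]
rest side [ 0.53715929 -0.24275649  0.06      ]
notch top [ 0.58882402 -0.18762359  0.06      ]
notch top [ 0.59195546 -0.21176427  0.06      ]
notch top [ 0.53189661 -0.21602718  0.06      ]
notch top [ 0.52926099 -0.1917188   0.06      ]
notch side [ 0.59402101 -0.2085774   0.06      ]
notch side [ 0.58911441 -0.18210968  0.06      ]
notch side [ 0.52763486 -0.19219189  0.06      ]
notch side [ 0.53423968 -0.21978854  0.06      ]
```

```bash
cat >> h.py <<'E'
def delta(tgt,yaw=None):
    """tool-axis shift (cm) to TCP target & turn so that tool y (jaws) world heading = yaw (mod pi), tool down"""
    s=bot.read_state(); A=R.from_rotvec(s["tcp_rot"]); p=s["tool_pos"]
    sh=A.inv().apply(np.array(tgt)-p)*100
    out=[]
    if yaw is not None:
        for k in (0,np.pi):
            y=np.array([np.cos(yaw+k),np.sin(yaw+k),0]);z=np.array([0,0,-1.]);B=R.from_matrix(np.c_[np.cross(y,z),y,z])
            out.append((A.inv()*B).as_rotvec().round(4))
    print("pos",p.round(4),"q",s["q"].round(3),"y",A.apply([0,1,0]).round(3),"z",A.apply([0,0,1]).round(4),"shift",sh.round(3),"turn",out,"t",s["time"])
E
python3 - <<'E'
from h import *
delta([.5675,.154,.36],-.42)
p=np.array([.5675,.154]);
print(ray("top",(234,157),.06)[:2]-p, ray("top",(201,230),.06)[:2]-p)
m=bot.camera_model("wrist");Rm=cv2.Rodrigues(m["rvec"])[0];c=-Rm.T@m["tvec"];s=bot.read_state()
A=R.from_rotvec(s["tcp_rot"]);print("cam in tool",A.inv().apply(c-s["tool_pos"]),A.inv().apply(Rm[2]))
E
```

```text
pos [ 0.2025 -0.6436  0.4036] q [-1.303  0.265  1.605 -0.     1.274 -0.037] y [ 0.3   -0.954 -0.002] z [-5.0e-04  1.7e-03 -1.0e+00] shift [ 58.755 -65.127   4.482] turn [array([-1.700e-03, -8.000e-04, -8.461e-01]), array([-1.0000e-03,  2.1000e-03,  2.2955e+00])] t 0.15
[ 0.04242617 -0.09683496] [-0.10206021 -0.03390032]
cam in tool [8.06570105e-02 6.73979143e-05 3.06455110e-02] [-0.31428084  0.00141333  0.949329  ]
```

```bash
python3 -m jog '[[[0,4,-4.4,0.3,0,0,-0.06],[0,8,-8.8,0.6,0,0,-0.13],[0,12,-13.2,0.9,0,0,-0.2],[0,16,-17.6,1.2,0,0,-0.27],[0,20,-22,1.5,0,0,-0.34],[0,24,-26.4,1.8,0,0,-0.41],[0,28,-30.8,2.1,0,0,-0.48],[0,32,-35.2,2.4,0,0,-0.55],[0,36,-39.6,2.7,0,0,-0.62],[0,40,-44,3,0,0,-0.69],[0,44,-48.5,3.3,0,0,-0.76],[0,48,-53,3.7,0,0,-0.84]]]'; python3 -c "
from h import *
delta([.5675,.154,.36],-.42)"
```

```text
time: 1.65
tool_pos: [0.5018, 0.0077, 0.3677]
tcp_rot: [2.638, 1.705, 0.001]
wrist_force: [1.8, -0.3, 0.5]
width: 1.002
pos [0.5018 0.0077 0.3677] q [-0.034 -0.039  2.009 -0.     1.171  0.389] y [ 0.912 -0.411  0.001] z [ 6.e-04 -2.e-04 -1.e+00] shift [ 1.6037e+01 -1.3000e-02  7.6900e-01] turn [array([ 0.0007, -0.    , -0.0032]), array([-0.0000e+00, -1.1000e-03,  3.1384e+00])] t 1.65
```

```bash
python3 -m jog '[[[0,5,0,0.3,0,0,0],[0,10.5,0,0.5,0,0,0],[0,16,0,0.7,0,0,0],[0,16,0,0.7,0,0,0],[0,16,0,0.7,0,0,0]]]'; python3 - <<'E'
from h import *
delta([.5675,.154,.36],-.42)
m=bot.camera_model("wrist"); im=bot.read_camera("wrist"); np.save("m1.npy",m,allow_pickle=True)
cv2.imwrite("pics/w1.png",im[:,:,::-1])
for P in ([.5675,.154,.101],[.6015,.2295,.101]): print(proj("",P,m))
E
```

```text
time: 2.28
tool_pos: [0.5672, 0.1514, 0.3601]
tcp_rot: [-2.64, -1.703, 0.003]
wrist_force: [-1.3, -0.3, -0.1]
width: 1.0
pos [0.5672 0.1514 0.3601] q [ 2.190e-01  1.320e-01  1.845e+00 -1.000e-03  1.166e+00  6.440e-01] y [ 0.911 -0.412 -0.001] z [-1.4e-03 -8.0e-04 -1.0e+00] shift [ 0.251 -0.076  0.007] turn [array([-0.001 ,  0.0013, -0.0051]), array([2.1000e-03, 1.5000e-03, 3.1365e+00])] t 2.275
[[257.3623664  190.47065723]]
[[257.15029334  71.8819544 ]]
```

View pics/w1.png

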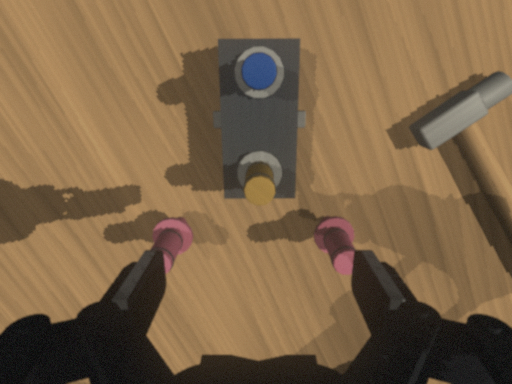

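```bash
python3 - <<'E'
from h import *
m=np.load("m1.npy",allow_pickle=True).item()
im=cv2.imread("pics/w1.png"); hsv=cv2.cvtColor(im,cv2.COLOR_BGR2HSV)
cv2.imwrite("pics/w1z.png",cv2.resize(im[30:220,200:320],None,fx=3,fy=3,interpolation=cv2.INTER_CUBIC))
b=cv2.inRange(hsv,(105,150,60),(125,255,255)); print("blue px",cv2.moments(b,True)["m10"]/max(b.sum()/255,1),cv2.moments(b,True)["m01"]/max(b.sum()/255,1))
for uv,z in (((260,191),.101),((260,70.5),.101),((260.5,171),.051),((259.5,72.5),.051)): print(ray("",uv,z,m))
E
```

```text
blue px 258.37654320987656 78.94444444444444
[0.56911182 0.15281734 0.101     ]
[0.60356805 0.22950908 0.101     ]
[0.57037986 0.15393104 0.051     ]
[0.60331338 0.2292974  0.051     ]
```

View pics/w1z.png

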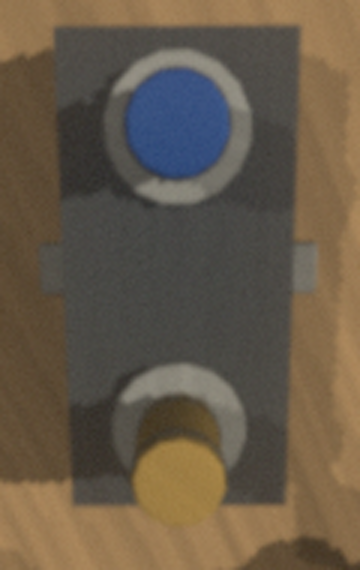

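```bash
python3 -m jog '[[[0,0.2,-0.1,3,0,0,-0.005],[0,0.2,-0.1,6,0,0,-0.005],[0,0.2,-0.1,9,0,0,-0.005],[0,0.2,-0.1,9,0,0,-0.005],[0,0.2,-0.1,9,0,0,-0.005]]]'; python3 -c "
from h import *
delta([.5685,.1535,.236],-.42)"
```

```text
time: 2.95
tool_pos: [0.5677, 0.1529, 0.2719]
tcp_rot: [2.637, 1.706, 0.002]
wrist_force: [0.2, 0.3, -0.2]
width: 0.997
pos [0.5677 0.1529 0.2719] q [ 0.221  0.218  1.921 -0.     1.002  0.643] y [ 0.912 -0.41   0.001] z [ 1.3e-03  2.0e-04 -1.0e+00] shift [0.087 0.04  3.588] turn [array([ 0.0011, -0.0007, -0.0023]), array([-1.2000e-03, -1.7000e-03,  3.1393e+00])] t 2.95
```

Next I descend the last 3.5 cm and close gently.

```bash
python3 -m jog '[[[0,0.1,0,1.8,0,0,0],[0,0.1,0,3.5,0,0,0],[0,0.1,0,3.5,0,0,0],[0,0.1,0,3.5,0,0,0],[0.5,0.1,0,3.5,0,0,0],[0.8,0.1,0,3.5,0,0,0],[1,0.1,0,3.5,0,0,0],[1,0.1,0,3.5,0,0,0],[1,0.1,0,3.5,0,0,0],[1,0.1,0,3.5,0,0,0]]]' 45; python3 - <<'E'
from h import *
delta([.568,.1535,.236],-.42)
im=bot.read_camera("wrist"); cv2.imwrite("pics/w2.png",im[:,:,::-1])
im=bot.read_camera("side"); cv2.imwrite("pics/s2.png",im[:,:,::-1])
E
```

```text
time: 4.2
tool_pos: [0.5681, 0.1546, 0.2361]
tcp_rot: [2.636, 1.708, 0.001]
wrist_force: [0.4, 0.3, 2.3]
width: 0.269
pos [0.5681 0.1546 0.2361] q [ 0.223  0.261  1.942 -0.     0.937  0.644] y [ 0.913 -0.409  0.001] z [ 8.e-04  2.e-04 -1.e+00] shift [-0.105  0.039  0.013] turn [array([ 0.0006, -0.0005, -0.001 ]), array([-7.0000e-04, -1.0000e-03,  3.1406e+00])] t 4.2
```

View pics/w2.png

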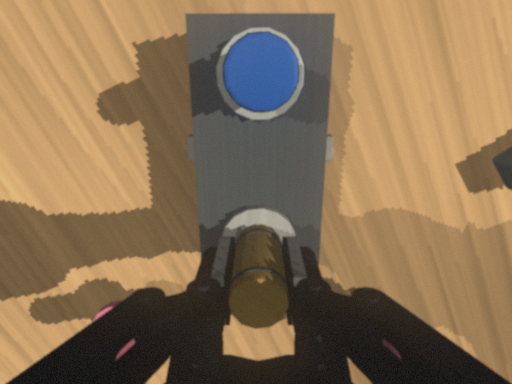

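View pics/s2.png

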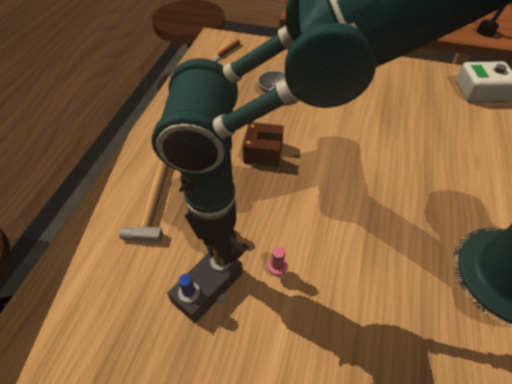

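The brass handle sits squarely between the pads at about (260,275), and the opening of about 23 mm fits it. Now I lift straight up.

```bash
python3 -m jog '[[[1,0,0,-0.5,0,0,0],[1,0,0,-2,0,0,0],[1,0,0,-4,0,0,0],[1,0,0,-6,0,0,0],[1,0,0,-8,0,0,0],[1,0,0,-10,0,0,0],[1,0,0,-10,0,0,0],[1,0,0,-10,0,0,0]]]' 60; python3 - <<'E'
from h import *
delta([.568,-.1985,.336],None)
im=bot.read_camera("wrist"); cv2.imwrite("pics/w3.png",im[:,:,::-1])
im=bot.read_camera("side"); cv2.imwrite("pics/s3.png",im[:,:,::-1])
E
```

```text
time: 5.3
tool_pos: [0.5675, 0.1545, 0.3353]
tcp_rot: [-2.636, -1.708, 0.001]
wrist_force: [0.7, -0.1, -2.6]
width: 0.271
pos [0.5675 0.1545 0.3353] q [0.223 0.155 1.867 0.    1.121 0.644] y [ 0.913 -0.409 -0.001] z [-8.e-04 -1.e-04 -1.e+00] shift [-32.199  14.472  -0.063] turn [] t 5.3
```

View pics/w3.png

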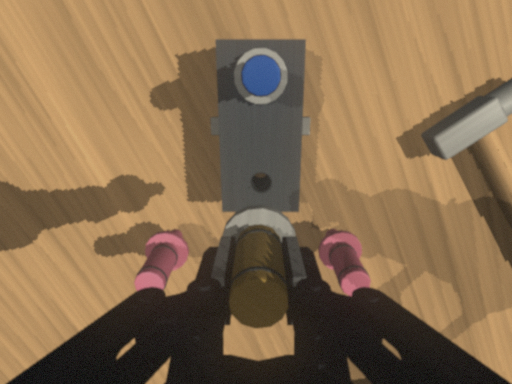

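View pics/s3.png

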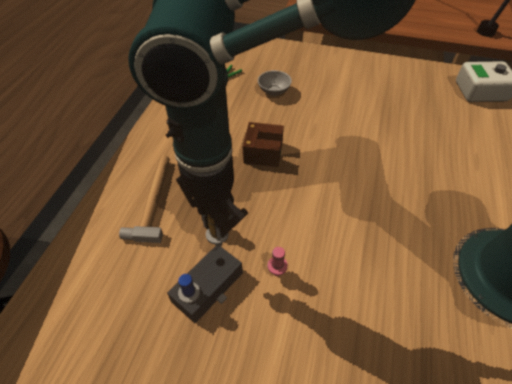

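The punch is out and held upright, with the empty bore at (262,182), and blue is undisturbed. Next I carry it to a spot beside the rest where the wrist camera can see the notch.

```bash
python3 -m jog '[[[1,-2,0.2,0,0,0,0],[1,-6,0.7,0,0,0,0],[1,-11,1.3,0,0,0,0],[1,-16,2,0,0,0,0],[1,-21,2.6,0,0,0,0],[1,-26,3.2,0,0,0,0],[1,-31,3.7,0,0,0,0],[1,-33,3.9,0,0,0,0],[1,-34,4,0,0,0,0],[1,-34,4,0,0,0,0],[1,-34,4,0,0,0,0],[1,-34,4,0,0,0,0]]]'; python3 - <<'E'
from h import *
delta([.568,-.1985,.336],None)
m=bot.camera_model("wrist"); np.save("m4.npy",m,allow_pickle=True)
im=bot.read_camera("wrist"); cv2.imwrite("pics/w4.png",im[:,:,::-1])
E
```

```text
time: 6.9
tool_pos: [0.4657, -0.1713, 0.3356]
tcp_rot: [-2.635, -1.71, -0.0]
wrist_force: [-0.6, 0.4, -3.4]
width: 0.266
pos [ 0.4657 -0.1713  0.3356] q [-0.403 -0.021  2.054  0.     1.109  0.017] y [ 0.913 -0.407 -0.   ] z [-1.e-04  2.e-04 -1.e+00] shift [ 1.683 10.455 -0.038] turn [] t 6.9
```

View pics/w4.png

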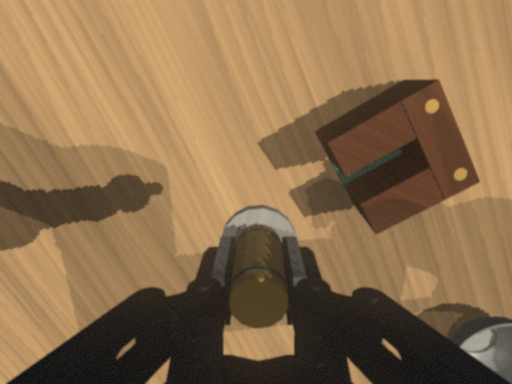

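```bash
python3 - <<'E'
import cv2
im=cv2.imread("pics/w4.png")
cv2.imwrite("pics/w4z.png",cv2.resize(im[70:245,300:490],None,fx=4,fy=4,interpolation=cv2.INTER_CUBIC)[:600])
E
```

```text
(no output)
```

View pics/w4z.png

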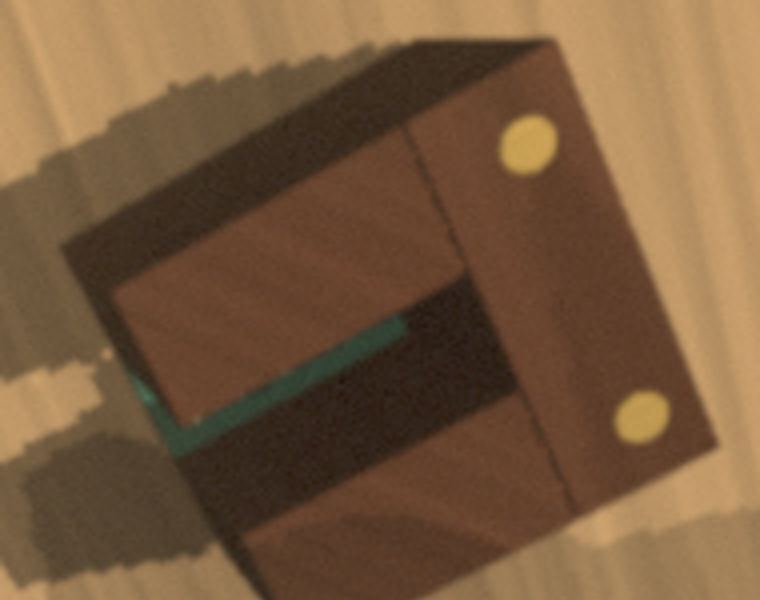

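```bash
python3 - <<'E'
from h import *
m=np.load("m4.npy",allow_pickle=True).item()
W=lambda X,Y:src(X,Y,4,300,70)
loc=np.array([[53,45],[53,-45],[-37,45],[-37,13],[23,13],[23,-13],[-37,-13],[-37,-45]])/1000
px=np.array([W(555,40),W(718,447),W(112,290),W(187,424),W(467,275),W(518,390),W(245,536),W(304,652)])
def pts(p): c,s=np.cos(p[2]),np.sin(p[2]); return np.c_[loc@np.array([[c,s],[-s,c]])+p[:2],np.full(8,.06)]
r=least_squares(lambda p:(proj("",pts(p),m)-px).ravel(),[.568,-.1985,.115])
print(r.x,(proj("",pts(r.x),m)-px).round(1).tolist())
s=bot.read_state();A=R.from_rotvec(s["tcp_rot"]);T=lambda v:s["tool_pos"]+A.apply(v)
g=.155-.003
for nm,z in(("handle top",g-.022-.003),("flange top",.155+.022)):
  for dx in(-.004,0,.004): print(nm,dx,proj("",T([dx,0,z]),m))
E
python3 - <<'E'
import cv2
im=cv2.imread("pics/w4.png")
cv2.imwrite("pics/w4y.png",cv2.resize(im[190:340,190:330],None,fx=4,fy=4,interpolation=cv2.INTER_CUBIC))
E
```

```text
[ 0.56979627 -0.19988029  0.11621927] [[1.1, -1.5], [1.3, 0.4], [-0.9, -0.1], [-1.2, 1.3], [0.6, -0.4], [0.5, -0.4], [-1.6, -0.1], [0.0, 1.8]]
handle top -0.004 [[258.19545179 325.87648591]]
handle top 0 [[258.20760522 316.78831215]]
handle top 0.004 [[258.22002376 307.50189286]]
flange top -0.004 [[258.11419541 255.37430727]]
flange top 0 [[258.12221518 248.37003528]]
flange top 0.004 [[258.13035898 241.25744489]]
```

View pics/w4y.png

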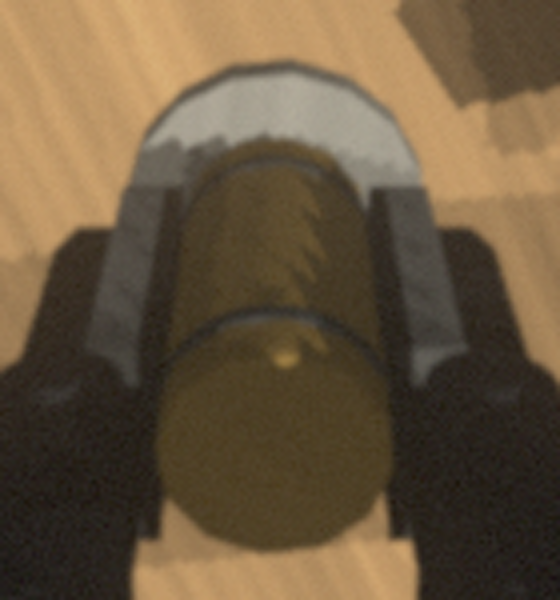

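```bash
python3 - <<'E'
from h import *
m=np.load("m4.npy",allow_pickle=True).item()
s=bot.read_state();A=R.from_rotvec(s["tcp_rot"]);T=lambda v:s["tool_pos"]+A.apply(v)
a=np.linspace(0,2*np.pi,73)
def ext(rad,z,dx,dy=0):
    p=proj("",[T([dx+rad*np.cos(t),dy+rad*np.sin(t),z]) for t in a],m); p=(p-[190,190]+.5)*4-.5
    return p.min(0).round(),p.max(0).round()
for dx in(-.004,-.002,0,.002,.004): print(dx,"top",*ext(.012,.133,dx),"flange",*ext(.020,.183,dx), *ext(.020,.177,dx))
print("handle at dz+2",*ext(.012,.131,0),*ext(.012,.135,0))
E
```

```text
-0.004 top [148. 392.] [400. 601.] flange [122.  99.] [426. 370.] [117. 118.] [431. 397.]
-0.002 top [147. 374.] [401. 585.] flange [121.  85.] [427. 357.] [116. 103.] [432. 384.]
0 top [147. 355.] [402. 568.] flange [121.  70.] [427. 345.] [115.  88.] [432. 371.]
0.002 top [146. 336.] [402. 551.] flange [120.  55.] [428. 332.] [115.  73.] [433. 358.]
0.004 top [145. 317.] [403. 534.] flange [120.  40.] [428. 319.] [114.  57.] [434. 345.]
handle at dz+2 [145. 368.] [404. 583.] [149. 342.] [400. 553.]
```

The rest is fitted from the wrist view with residuals of at most 2 px. Corrected against each camera's offset on the brass punch, the three cameras agree within 2 mm: notch at (0.5686, -0.1982), yaw 0.116. The punch sits centred on the tool axis to within 1–2 mm. Now I move above the notch.

```bash
python3 -c "
from h import *
delta([.5686,-.1982,.336],None)"; python3 -m jog '[[[1,0.2,1,0,0,0,0],[1,0.6,3.5,0,0,0,0],[1,1.1,7,0,0,0,0],[1,1.5,9.5,0,0,0,0],[1,1.7,10.5,0,0,0,0],[1,1.7,10.5,0,0,0,0],[1,1.7,10.5,0,0,0,0],[1,1.7,10.5,0,0,0,0]]]'; python3 - <<'E'
from h import *
delta([.5686,-.1982,.251],None)
for n in("wrist","side","top"):
  im=bot.read_camera(n); cv2.imwrite(f"pics/{n}5.png",im[:,:,::-1])
s=cv2.imread("pics/side5.png")[80:200,200:330];t=cv2.imread("pics/top5.png")[115:235,290:420]
cv2.imwrite("pics/z5.png",cv2.resize(cv2.hconcat([s,t]),None,fx=3,fy=3,interpolation=cv2.INTER_CUBIC))
E
```

```text
pos [ 0.4657 -0.1713  0.3356] q [-0.403 -0.021  2.054  0.     1.109  0.017] y [ 0.913 -0.407 -0.   ] z [-1.e-04  2.e-04 -1.e+00] shift [ 1.738 10.497 -0.037] turn [] t 6.95
time: 7.95
tool_pos: [0.5674, -0.1992, 0.3356]
tcp_rot: [-2.636, -1.708, 0.001]
wrist_force: [-0.6, 0.2, -2.5]
width: 0.267
pos [ 0.5674 -0.1992  0.3356] q [-0.379  0.178  1.839 -0.     1.125  0.042] y [ 0.913 -0.409 -0.001] z [-6.e-04  2.e-04 -1.e+00] shift [0.145 0.071 8.465] turn [] t 7.95
```

View pics/z5.png

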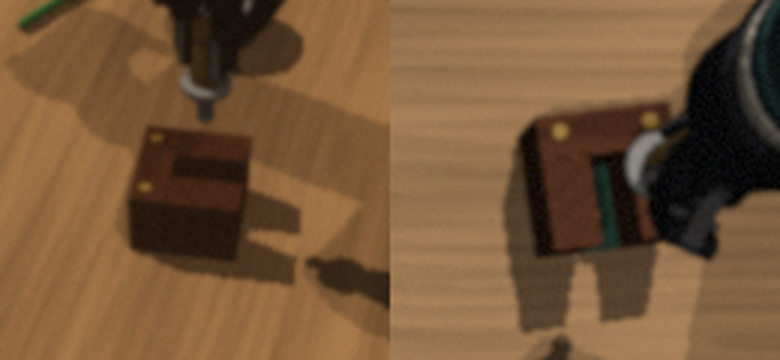

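View pics/wrist5.png

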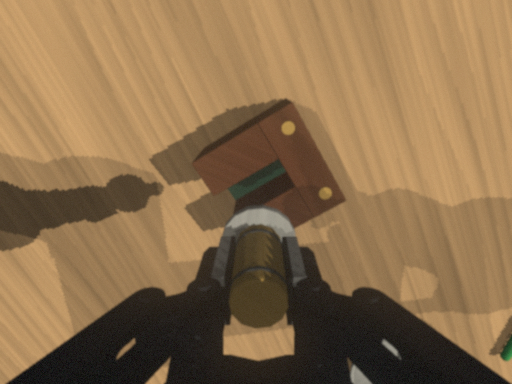

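```bash
python3 -m jog '[[[1,0.1,0.05,1,0,0,0],[1,0.1,0.05,2.5,0,0,0],[1,0.1,0.05,4,0,0,0],[1,0.1,0.05,4.2,0,0,0],[1,0.1,0.05,4.2,0,0,0],[1,0.1,0.05,4.2,0,0,0]]]'; python3 - <<'E'
from h import *
delta([.5686,-.1982,.251],None)
for n in("side","top"):
  im=bot.read_camera(n); cv2.imwrite(f"pics/{n}6.png",im[:,:,::-1])
s=cv2.imread("pics/side6.png")[90:180,215:315];t=cv2.imread("pics/top6.png")[130:220,315:415]
cv2.imwrite("pics/z6.png",cv2.resize(cv2.hconcat([s,t]),None,fx=4,fy=4,interpolation=cv2.INTER_CUBIC))
E
```

```text
time: 8.85
tool_pos: [0.5694, -0.1989, 0.2943]
tcp_rot: [2.636, 1.708, 0.001]
wrist_force: [0.5, -0.7, -2.7]
width: 0.265
pos [ 0.5694 -0.1989  0.2943] q [-0.377  0.22   1.871  0.     1.049  0.044] y [ 0.913 -0.409  0.001] z [ 1.1e-03 -4.0e-04 -1.0e+00] shift [ 0.032 -0.107  4.329] turn [] t 8.85
```

View pics/z6.png

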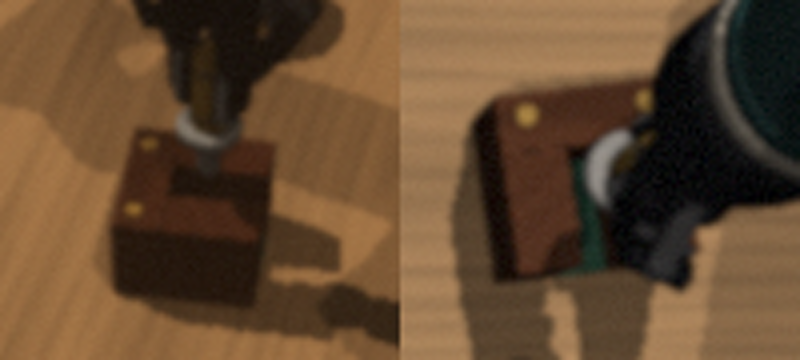

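```bash
python3 - <<'E'
from h import *
w=np.array([.5686,-.1982]); c,s=np.cos(.116),np.sin(.116)
Q=lambda p:np.array([[c,s],[-s,c]])@(p[:2]-w)
f=ray("side",src(209,174,4,215,90),.0715); print(f,Q(f)+Q(w-w), "side-bias notch rel", Q(f-np.array([-.0022,.0022,0])))
f2=ray("top",src(618-400,167,4,315,130),.1087-.005); print(f2,Q(f2))
E
```

```text
[ 0.56664476 -0.19396386  0.0715    ] [-0.54329088  0.26711175] side-bias notch rel [0.00047878 0.00199413]
[ 0.57286979 -0.19688912  0.1037    ] [0.00439281 0.00080788]
```

```bash
python3 -m jog '[[[1,0,-0.03,0.7,0,0,0],[1,0,-0.03,1.4,0,0,0],[1,0,-0.03,2.1,0,0,0],[1,0,-0.03,2.1,0,0,0]]]'; python3 -m jog '[[[1,0,0,0.5,0,0,0],[1,0,0,1,0,0,0],[1,0,0,1.5,0,0,0],[1,0,0,1.5,0,0,0],[1,0,0,1.5,0,0,0]]]'; python3 - <<'E'
from h import *
delta([.5686,-.1982,.251],None)
for n in("side","top"):
  im=bot.read_camera(n); cv2.imwrite(f"pics/{n}7.png",im[:,:,::-1])
s=cv2.imread("pics/side7.png")[90:180,215:315];t=cv2.imread("pics/top7.png")[130:220,315:415]
cv2.imwrite("pics/z7.png",cv2.resize(cv2.hconcat([s,t]),None,fx=4,fy=4,interpolation=cv2.INTER_CUBIC))
E
```

```text
time: 9.45
tool_pos: [0.5682, -0.1984, 0.2714]
tcp_rot: [-2.635, -1.707, 0.002]
wrist_force: [0.4, -0.8, -2.7]
width: 0.266
time: 10.07
tool_pos: [0.5688, -0.1987, 0.2577]
tcp_rot: [2.637, 1.708, 0.0]
wrist_force: [0.4, -0.2, -3.1]
width: 0.267
pos [ 0.5688 -0.1987  0.2577] q [-0.377  0.259  1.898  0.     0.984  0.044] y [ 0.913 -0.409  0.   ] z [ 1.e-04  0.e+00 -1.e+00] shift [ 0.033 -0.038  0.671] turn [] t 10.075
```

View pics/z7.png

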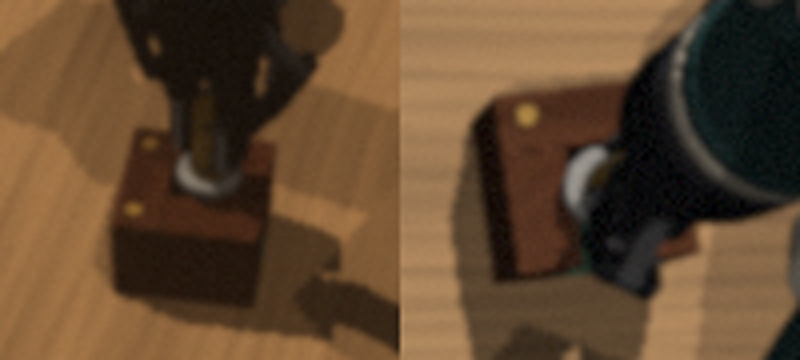

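The shank is in the notch with no contact force, and the flange is about 7 mm above the wood. I'll lower the rest in small steps and watch the force.

```bash
python3 -m jog '[[[1,0,0,0.3,0,0,0],[1,0,0,0.5,0,0,0],[1,0,0,0.5,0,0,0],[1,0,0,0.5,0,0,0]]]'; python3 -m jog '[[[1,0,0,0.1,0,0,0],[1,0,0,0.15,0,0,0],[1,0,0,0.15,0,0,0],[1,0,0,0.15,0,0,0]]]'
```

```text
time: 10.68
tool_pos: [0.5688, -0.1986, 0.2527]
tcp_rot: [-2.637, -1.708, 0.0]
wrist_force: [-0.3, -0.5, -2.9]
width: 0.261
time: 11.18
tool_pos: [0.5688, -0.1986, 0.2512]
tcp_rot: [-2.637, -1.708, 0.0]
wrist_force: [0.1, -0.1, -3.9]
width: 0.265
```

```bash
python3 -m jog '[[[1,0,0,0.1,0,0,0],[1,0,0,0.1,0,0,0],[1,0,0,0.1,0,0,0]]]'; python3 -m jog '[[[1,0,0,0.1,0,0,0],[1,0,0,0.1,0,0,0],[1,0,0,0.1,0,0,0]]]'
```

```text
time: 11.55
tool_pos: [0.5688, -0.1987, 0.2511]
tcp_rot: [2.636, 1.708, 0.0]
wrist_force: [-2.7, 1.2, 5.7]
width: 0.264
time: 11.92
tool_pos: [0.5689, -0.1987, 0.2511]
tcp_rot: [2.636, 1.708, 0.0]
wrist_force: [-4.7, 2.3, 10.8]
width: 0.262
```

The flange is seated at TCP z 0.251, as predicted. I ease the push off by 1 mm, then open gradually.

```bash
python3 -m jog '[[[1,0,0,-0.12,0,0,0],[1,0,0,-0.12,0,0,0],[0.7,0,0,-0.12,0,0,0],[0.6,0,0,-0.12,0,0,0],[0.5,0,0,-0.12,0,0,0],[0.3,0,0,-0.12,0,0,0],[0,0,0,-0.12,0,0,0],[0,0,0,-0.12,0,0,0],[0,0,0,-0.12,0,0,0],[0,0,0,-0.12,0,0,0]]]' 20; python3 - <<'E'
from h import *
for n in("wrist","side"):
  im=bot.read_camera(n); cv2.imwrite(f"pics/{n}8.png",im[:,:,::-1])
E
```

```text
time: 13.18
tool_pos: [0.5687, -0.1986, 0.2504]
tcp_rot: [-2.637, -1.708, -0.0]
wrist_force: [-0.1, 0.3, 0.3]
width: 0.998
```

View pics/wrist8.png

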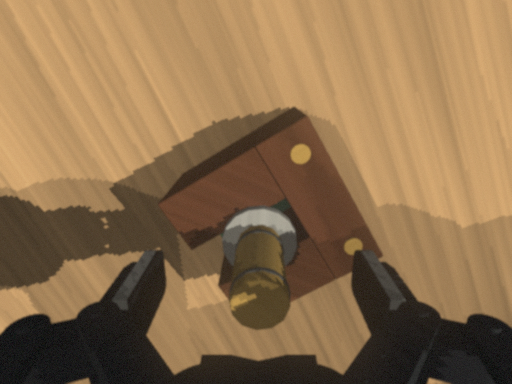

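The fingers are open and clear on both sides, and the punch stands in the notch with its flange on the wood. Next I retreat straight up, then check.

```bash
python3 -m jog '[[[0,0,0,-1.5,0,0,0],[0,0,0,-4,0,0,0],[0,0,0,-8,0,0,0],[0,-5,0,-11,0,0,0],[0,-9,0,-12,0,0,0],[0,-9,0,-12,0,0,0],[0,-9,0,-12,0,0,0],[0,-9,0,-12,0,0,0]]]'; python3 - <<'E'
from h import *
m=bot.camera_model("wrist")
np.save("m9.npy",m,allow_pickle=True)
for n in("wrist","side"):
  im=bot.read_camera(n); cv2.imwrite(f"pics/{n}9.png",im[:,:,::-1])
s=cv2.imread("pics/side9.png")[90:180,215:315];t=cv2.imread("pics/side9.png")[225:315,160:260]
cv2.imwrite("pics/z9.png",cv2.resize(cv2.hconcat([s,t]),None,fx=4,fy=4,interpolation=cv2.INTER_CUBIC))
print(bot.read_state()["wrist_force"], proj("",[[.5687,-.1986,.116],[.5687,-.1986,.066]],m),proj("side",[[.5687,-.1986,.116],[.5687,-.1986,.066]]))
E
```

```text
time: 14.28
tool_pos: [0.5321, -0.2799, 0.3699]
tcp_rot: [-2.635, -1.709, 0.0]
wrist_force: [0.2, 0.4, -0.0]
width: 1.001
[ 0.63177074 -0.72903258  0.61434565] [[258.97008735  66.21551982]
 [258.83761774  68.77167042]] [[266.93231391 117.52848502]
 [266.5011959  133.38843922]]
```

View pics/wrist9.png

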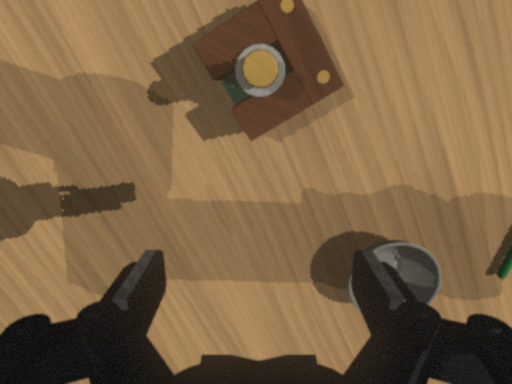

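View pics/z9.png

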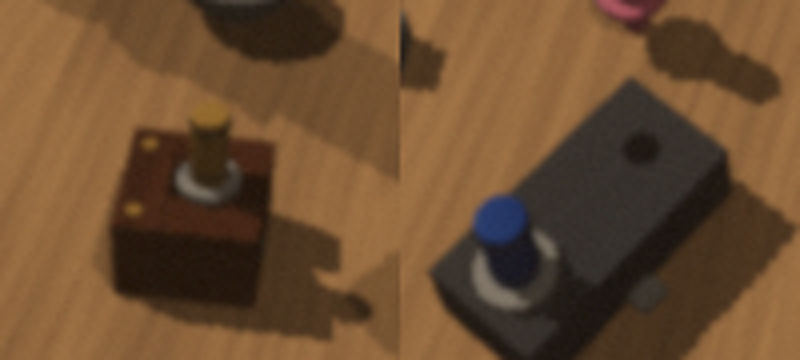

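The punch is upright in the notch: its top is at (261,68) against the predicted (259,66), concentric with the flange. Blue's position matches the first side picture. I'm handing in the job.

```bash
python3 -c "
from workcell import bot
s=bot.read_state();print(s['time'],abs(s['joint_vel']).max(),s['wrist_force'])
bot.finish_job()"
```

```text
14.375 0.0033532997715903412 [ 0.63177074 -0.72903258  0.61434565]
the job is handed in; nothing more can be done
```

I drew the brass punch straight up out of its bore and lowered it into the notch until the flange touched the wood. I then opened the fingers, backed away and handed the job in at about 14.4 s. No verdict is reported, so these are my own last checks.

- **Seating:** Contact came at TCP z = 0.251 m, as predicted. The push peaked at about 11 N, and I eased it off before opening.
- **Punch in the notch:** In the last wrist picture it stands upright, with its top concentric with the flange. It is about 2 px (1–2 mm) from the predicted spot. The side picture shows the flange lying flat on the wood.
- **Blue punch:** Its position in the side picture matches the first one, so it has not visibly moved. I did not touch the pink look-alikes.
- **Robot:** It was at rest and touching nothing, with wrist force around 1 N, which is noise.

**Disagreements:** The cameras differed by up to about 5 mm on raw positions, and by about 2 mm once corrected. Just before insertion, one side-view reading put the shank's foot about 2 mm off the notch centre line. That was within the 6 mm clearance, and the shank went in without contact force.

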